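# Pack a sample tube into a pinch-latch transport case

## Task

Pack the sample tube for transport: pinch the two orange buttons on the transport case's lid together to free it, lift the lid off and set it down, right way up and let go, on the green mat. Lay the sample tube that is lying on the bench into the grey saddles inside the case, then put the lid back so that it sits fully home and both orange catches have sprung out again. Do not knock over or shove the specimen pot or the upright tube.

Things in the scene. Friction and masses are not known exactly. Their poses are not given: they have to be found in the camera images.
- case: White open-topped transport case, fixed to the bench, 140 (x) x 120 (y) x 66 mm high, walls 8 mm. Origin: centre of its underside; x is its long side, z up. Mid-way along each long wall (+y, -y) is a window 48 mm long under a 5 mm steel keeper flush with the rim; the lid's catches stand in these windows. The lid covers the case at the start.
- cradle (a point): Point in the case, 31 mm above its underside, at mid-length and mid-width: the tube's centre when it rests along x (cap at either end) in two grey V saddles, 20 mm either side along x, each 8 mm thick, at most 46 mm wide, tops 29 mm above the underside; 32 mm between them are open down to the 6 mm floor. Axes as the case.
- lid_home (a point): Fixed on the case, 97 mm above its underside: where point lid_grip must be when the lid is fully home. Axes as the case.
- lid: Loose grey lid, about 240 g, 140 (x) x 120 (y) mm, plate 6 mm thick. Origin: centre of the foot of the 14 mm deep skirt under the plate, on which it stands when set down; z up, x its long side. The skirt enters the case with 4 mm play each way along x and 3 mm along y (7 and 6 mm at its lower half). Turned half round it fits as well. The plate rests on the case's rim when home.
- lid_grip (a point): Mid-way between the lid's two orange buttons at half their height, 25 mm above the lid's top face, 45 mm above its origin. The buttons face the lid's +y and -y, 44 mm wide (x), 40 mm high, either side of a black housing 62 (x) x 36 (y) x 48 mm high: 62 mm over both at rest, 41 mm fully pressed. Squeeze both to free the lid; keep squeezing to carry and refit it.
- catch_left (a joint): Spring button and bolt on the lid's +y side: 0 = sprung out (latched when the lid is home), 0.0105 m = fully pressed in; 2 N to start, 5 N fully in, springs back when let go; pressed at least 0.008 m it clears the case.
- catch_right (a joint): The same on the lid's -y side. The bolts' tops lie 8 mm under the plate, 3 mm below the keepers when the lid is home.
- tube_mid (a point): Loose sample tube (about 40 g) lying on the bench at the start, white with a turquoise cap, 100 mm long, body 28 mm and cap 30 mm in diameter. This point is its centre, about 14 mm above the bench. Its x is its length, cap at +x (the last 24 mm); it may have rolled about x.
- mat: Flat green mat fixed on the bench, 180 (x) x 150 (y) x 6 mm thick; origin: centre of its underside. The lid is set down with its centre near the mat's centre, at any turn.
- specimen_pot: Bystander: loose white screw-lid pot, 48 mm wide, 83 mm high, standing; origin: centre of its underside.
- upright_tube: Bystander: loose sample tube with turquoise cap standing upright, 30 mm wide, 99 mm high; origin: centre of its underside.
Not all that is in view belongs to the job. Of the things like the part that bears tube_mid, leave any that is black; of the rest the larger one is meant.

How it is judged:
On the way, in this order (a step that is already met when the one before it is completed fails the run):
1. both buttons of the latched lid are pressed in together (value of joint each of catch_left, catch_right above 0.005 m), for 0.1 s.
2. the lid stands right way up on the green mat (centre within 60 mm of the mat's), released (horizontal distance between lid_grip and mat below 0.06 m and height (world z) of lid_grip below 0.057 m and z of lid_grip in the frame of mat above 0.04 m and angle between lid_grip's own z axis and vertical below 0.08 rad and contact force between the fingers and lid below 0.3 N), for 0.2 s.
3. the tube lies in the case's saddles, released (horizontal distance between tube_mid and cradle below 0.013 m and z of tube_mid in the frame of cradle between -0.006 and 0.006 m and angle between the x axis of tube_mid and the x axis of cradle, either way round below 0.12 rad and contact force between the fingers and tube below 0.3 N), for 0.2 s.
At the end, for the whole second after the job is handed in: The lid is home on the case (within 2 mm in height, 6 mm sideways, turned less than 0.1 rad, level) with both catches sprung out to within 2.5 mm, and the tube lies at rest inside along the saddles, its centre within 13 mm of the cradle point and 6 mm in height (horizontal distance between lid_grip and lid_home below 0.006 m and z of lid_grip in the frame of lid_home between -0.003 and 0.002 m and angle between lid_grip's own z axis and vertical below 0.04 rad and angle between the x axis of lid_grip and the x axis of lid_home, either way round below 0.1 rad and value of joint each of catch_left, catch_right below 0.0025 m and horizontal distance between tube_mid and cradle below 0.013 m and z of tube_mid in the frame of cradle between -0.006 and 0.006 m and angle between the x axis of tube_mid and the x axis of cradle, either way round below 0.12 rad and linear speed of lid below 0.02 m/s and linear speed of tube below 0.03 m/s); the robot touches nothing.
It fails at once if the specimen pot is shoved more than 40 mm or knocked over (distance of specimen_pot from where it was at the start of the episode above 0.04 m or angle between specimen_pot's own z axis and vertical above 0.5 rad).
It fails at once if the upright tube is shoved more than 40 mm or knocked over (distance of upright_tube from where it was at the start of the episode above 0.04 m or angle between upright_tube's own z axis and vertical above 0.5 rad).
It also fails if it takes over 67 s, if anything falls off the work surface, if the arm or the gripper's body presses on something with over 40 N, if the wrist force passes 120 N, or if a joint passes its speed limit or range.

## Robot

A 6-joint arm with a two-finger parallel gripper is mounted at the origin on the work surface; the furniture and walls round the work are solid. World frame = base frame: x ahead of the robot, y to its left, z up, the work surface at z = 0. Lengths are in m, angles in rad, forces in N, time in s.
With the tool pointing down it reaches from about 0.25 to 0.725 m from the base axis. Payload 9.7 kg.
Tool frame: the origin (TCP) lies on the centre line of the jaws, within the pads' length; the fingertips stand bot.tips_ahead ahead of it and the grasp point (between the pads) lies 5 mm behind it (bot.tips_ahead is the distance from the TCP to the fingertips, in m); z points along the fingers, x is the direction in which the jaws open and shut, and the axes are right-handed (so a half turn about z gives the same grasp; the last joint's range is limited). The gripper opens to 85 mm and grips with 20 to 120 N. Pads are 22 mm wide; open, the fingers measure 114 mm over their backs; the gripper's body (76 mm by 85 mm) begins 54 mm behind the grasp point. The pads swing forward as they close: fully open they stand 13 mm farther back than shut.
Start: joints at [-1.134, 0.087, 0.176, 1.66, 0, 1.571], TCP at [0.233, -0.498, 0.245] pointing down, gripper open.
Joint ranges: [-3.13, 3.13], [-0.85, 1.81], [-1.15, 1.24], [-2.2, 2.28], [-1.44, 1.52], [-3.14, 3.14]. Speed limits (rad/s): [2.22, 2.22, 2.57, 3.14, 3.14, 3.14].

## Interface

Orientations are given as a 3x3 rotation matrix whose columns are the frame's x, y, z axes.
In Python, from station import bot gives the robot as it stands.
- The arm moves only by the tool send_rows, never from a script. Its argument "series" is a list of rows, each an object of numbers: "x", "y", "z": the shift along the tool's x, y, z in units of 0.2 m (1.0 is 0.2 m); "spin": the turn about the tool's z in units of pi/2 rad (1.0 is pi/2 rad); "fingers": the gripper's target within -1 to 1 (fully open at 1, half-way at 0, shut at -1). A call has 1 to 20 rows; each row is the pose to reach, as a shift and turn from the pose measured when the call began, along the tool's axes at that moment; what a row does not reach only later rows make up. A row lasts 1/8 s, in which the tool goes at most 62.5 mm and 10.7 degrees, less where a joint would pass 70% of its speed; a pose out of reach is approached as far as the arm can. A call with a number of a shift or a turn outside -1 to 1 is refused whole. A call with a gripper value outside its range is refused whole. The fingers move at their own pace and stop on an object; "grip_force" is the grip in N (left out, the last holds). Time passes only in rows, so rows that repeat a pose let the fingers close. It gives the time, the measured TCP pose, the force and the opening at its end, in the units of the state.
- bot.get_obs(): the state, without advancing time (a new reading comes with each control period).
- bot.get_image(name): name is "scene" or "top" or "wrist"; returns the picture (400x640x3 uint8, red, green, blue); there is no depth.
- bot.get_calibration(name): a dict with "fx", "fy", "cx", "cy" (pixels), "dist_coeffs" ([k1, k2, p1, p2, k3] as OpenCV has them; the pictures are not rectified), "world_to_cam" (4x4, takes a point from world to camera coordinates); the wrist camera has in their place "mount" (4x4, takes a point from camera to tool coordinates, whose origin is the TCP and whose axes are the tool frame's). Camera axes: x right, y down, z forward; pixel columns grow to the right and rows downward; lengths in m; the calibration is good to about 2 mm. A picture is of the moment at which its call begins: read the wrist's pose just before it. get_calibration takes no time and is no camera call.
- bot.hand_in(): hands the job in, once; it reports no verdict.
Trained networks look in the newest picture that a camera, given by its name, has taken for a name from the list of things; names that differ only in an ending like _2 or _b are one class to them, and where a whole thing is asked for, a point or a joint stands for the part that bears it (a point fixed in the world has none). Each returns a list of dicts, best first, with "conf" (0 to 1); they miss things now and then, are a little off and sometimes report something else, mostly with a low value. They report only what shows in the picture. A call takes as long as a camera call. They do not tell look-alikes from the thing itself.
- bot.find_in(query, camera): "box" ([left, top, right, bottom] in pixels, round what is visible of it).
- bot.place_of(query, camera): "centre" ([column, row] in pixels: a listed point, or the origin of a listed thing).
The state is a dict: "time": time; "joint_positions": joint angles; "dq": joint speeds; "effort": joint torques, N m; "position": TCP position; "eef_rot": TCP orientation; "ft_force": force on the tool from outside, world axes, zero at the start; "moment": the same for the moment, N m; "finger_gap": finger opening in m.
Only numpy, scipy, OpenCV 4.12 (cv2) and the standard library are available. Lean on these libraries where they do the work, as an engineer would, in place of code of your own. Each camera call takes 0.05 s, during which the arm holds its last target.

## Working session

There is one attempt and no reset: what is moved stays moved. The work goes in short steps, Python scripts to look and compute and a tool call to move; the robot and the scene stay as the last step left them, time stands still between calls to the robot, and variables do not carry over. Pictures are saved under pics/ and viewed, and the job is handed in when it is done.

Besides the shell and the picture viewer there is one more tool, called after "Emit:" by a JSON object that holds its "fn" and its "kwargs", one argument or row to a line. send_rows: Moves the arm, as the interface text tells. Its arguments: {"type":"object","properties":{"series":{"type":"array","items":{"type":"object","properties":{"x":{"type":"number"},"y":{"type":"number"},"z":{"type":"number"},"spin":{"type":"number"},"fingers":{"type":"number"}}}},"grip_force":{"type":"number"}},"required":["series"]}

```bash
ls; mkdir -p pics; cat > h.py <<'E'
import numpy as np, cv2
from station import bot
def cam(name,pose=None):
    c=bot.get_calibration(name)
    K=np.array([[c['fx'],0,c['cx']],[0,c['fy'],c['cy']],[0,0,1.]]);d=np.array(c['dist_coeffs'],float)
    if 'world_to_cam' in c: W=np.array(c['world_to_cam'])
    else:
        T=np.eye(4);T[:3,:3]=np.array(pose['eef_rot']).reshape(3,3);T[:3,3]=pose['position']
        W=np.linalg.inv(T@np.array(c['mount']))
    return K,d,W
def ray(name,px,z,pose=None):
    K,d,W=cam(name,pose)
    u=cv2.undistortPoints(np.array([[px]],float),K,d)[0,0]
    C=np.linalg.inv(W); o=C[:3,3]; v=C[:3,:3]@np.array([u[0],u[1],1])
    return o+v*(z-o[2])/v[2]
def proj(name,P,pose=None):
    K,d,W=cam(name,pose)
    return cv2.projectPoints(np.array(P,float).reshape(-1,3),cv2.Rodrigues(W[:3,:3])[0],W[:3,3],K,d)[0][:,0]
def shot(name,fn):
    o=bot.get_obs(); im=np.array(bot.get_image(name)); cv2.imwrite('pics/'+fn,im[:,:,::-1]); return o,im
E
python3 - <<'E'
from h import *
o=bot.get_obs();print({k:np.round(v,3).tolist() for k,v in o.items()}, bot.tips_ahead)
for c in('scene','top','wrist'):
    o,im=shot(c,c+'0.png')
    if c!='wrist':
        for q in('case','lid','lid_grip','tube_mid','mat','specimen_pot','upright_tube'):
            print(c,q,[(np.round(r['centre']).tolist(),round(r['conf'],2)) for r in bot.place_of(q,c)[:4]])
print(bot.get_obs()['time'])
E
```

```text
pics
{'time': 0.0, 'joint_positions': [-1.134, 0.087, 0.175, 1.66, -0.0, 1.571], 'dq': [0.0, -0.001, 0.001, 0.0, -0.0, 0.002], 'effort': [0.0, -52.039, 46.481, 0.016, 0.0, -0.0], 'position': [0.233, -0.498, 0.245], 'eef_rot': [[0.423, -0.906, -0.001], [-0.906, -0.423, 0.001], [-0.001, 0.0, -1.0]], 'ft_force': [0.841, -0.064, -0.206], 'moment': [0.016, 0.017, -0.006], 'finger_gap': 0.085} 0.014
scene case [([358.0, 218.0], 0.93), ([358.0, 203.0], 0.28)]
scene lid [([358.0, 202.0], 0.97)]
scene lid_grip [([358.0, 187.0], 0.98)]
scene tube_mid [([473.0, 245.0], 0.85), ([248.0, 216.0], 0.66)]
scene mat [([243.0, 216.0], 0.63)]
scene specimen_pot [([412.0, 249.0], 0.9)]
scene upright_tube [([209.0, 235.0], 0.68)]
top case []
top lid [([348.0, 174.0], 0.62), ([300.0, 153.0], 0.22)]
top lid_grip [([352.0, 171.0], 0.81)]
top tube_mid [([437.0, 218.0], 0.85), ([300.0, 198.0], 0.67), ([301.0, 154.0], 0.66)]
top mat [([245.0, 175.0], 0.55), ([348.0, 173.0], 0.37)]
top specimen_pot [([393.0, 220.0], 0.51)]
top upright_tube [([220.0, 214.0], 0.73)]
0.85
```

```bash
python3 - <<'E'
import cv2
t=cv2.imread('pics/top0.png'); cv2.imwrite('pics/top0c.png',cv2.resize(t[110:270,180:480],None,fx=2.6,fy=2.6,interpolation=2))
t=cv2.imread('pics/scene0.png'); cv2.imwrite('pics/scene0c.png',cv2.resize(t[130:300,170:530],None,fx=2.2,fy=2.2,interpolation=2))
E
```

```text
(no output)
```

View pics/top0.png

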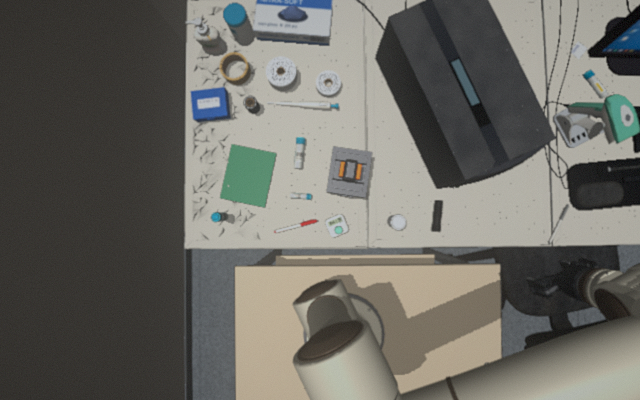

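View pics/top0c.png

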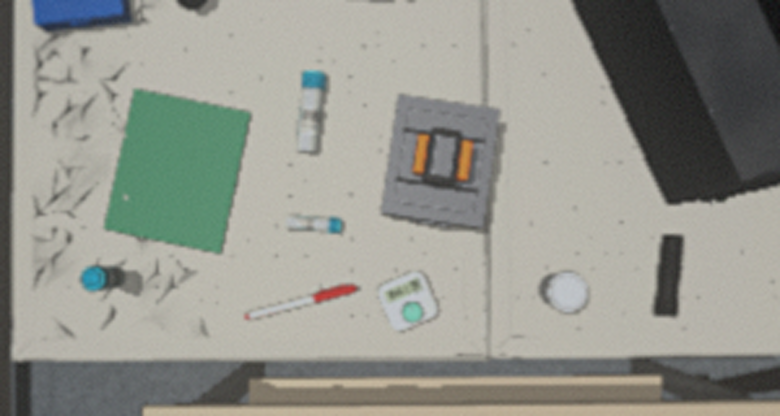

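View pics/scene0c.png

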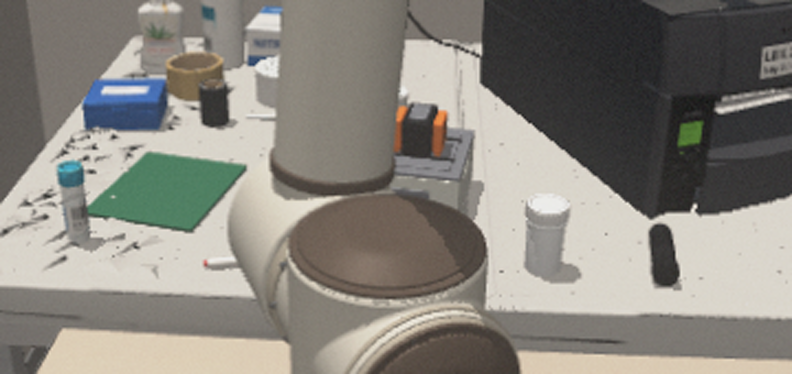

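View pics/wrist0.png

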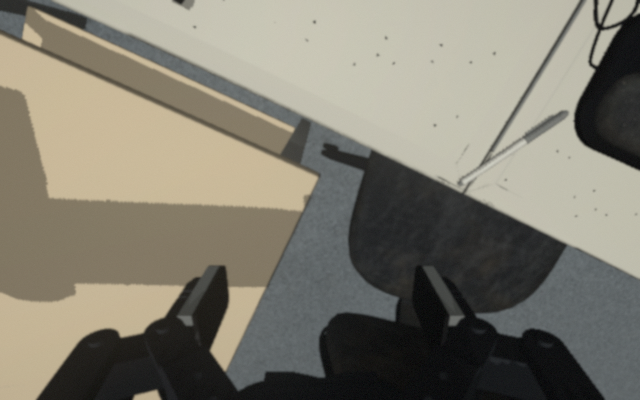

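Tube candidates in the top view are the large white one at (300,153), a small white one at (301,197) and a black one at (437,216). The upright tube at (220,214) is a bystander. By the description I choose (300,153). The lid is at (350,171), the mat at (248,175) and the pot at (397,222).

```bash
python3 - <<'E'
from h import *
R=lambda px,z:np.round(ray('top',px,z),4)
print('cam',np.linalg.inv(cam('top')[2])[:3,3], np.linalg.inv(cam('scene')[2])[:3,3])
print('lidgrip',R((352,171),.097),ray('scene',(358,187),.097))
s=2.6
c=lambda x,y:(180+(x+.5)/s-.5,110+(y+.5)/s-.5)
for n,z,pts in (('lid',.072,[(399,95),(499,108),(487,229),(382,214)]),('mat',.006,[(134,90),(251,111),(222,254),(105,229)]),('tube',.015,[(314,72),(308,152)]),('small',.01,[(290,222),(343,226)]),('black',.015,[(672,236),(666,314)]),('pot',.083,[(568,292)]),('upr',.099,[(95,279)]),('butt',.097,[(421,155),(467,160)])):
    P=np.array([R(c(*p),z) for p in pts]); print(n,P.tolist(),'mean',P.mean(0).round(4))
    if len(P)>1: print('  d',(P[1]-P[0]).round(4), np.linalg.norm(P[1]-P[0]).round(4))
E
```

```text
cam [0.3958686  0.05050703 1.15807002] [-0.64379167 -0.02409534  0.62041204]
lidgrip [ 0.5064 -0.0271  0.097 ] [ 0.51983538 -0.01124016  0.097     ]
lid [[0.5847, 0.027, 0.072], [0.5682, -0.0887, 0.072], [0.428, -0.0728, 0.072], [0.4466, 0.0481, 0.072]] mean [ 0.5069 -0.0216  0.072 ]
  d [-0.0165 -0.1157  0.    ] 0.1169
mat [[0.6069, 0.3543, 0.006], [0.5786, 0.2084, 0.006], [0.4024, 0.245, 0.006], [0.4345, 0.3903, 0.006]] mean [0.5056 0.2995 0.006 ]
  d [-0.0283 -0.1459  0.    ] 0.1486
tube [[0.6243, 0.1295, 0.015], [0.5259, 0.1375, 0.015]] mean [0.5751 0.1335 0.015 ]
  d [-0.0984  0.008   0.    ] 0.0987
small [[0.4408, 0.1606, 0.01], [0.4352, 0.0957, 0.01]] mean [0.438  0.1281 0.01  ]
  d [-0.0056 -0.0649  0.    ] 0.0651
black [[0.4191, -0.3033, 0.015], [0.3249, -0.2941, 0.015]] mean [ 0.372  -0.2987  0.015 ]
  d [-0.0942  0.0092  0.    ] 0.0946
pot [[0.3551, -0.1626, 0.083]] mean [ 0.3551 -0.1626  0.083 ]
upr [[0.3747, 0.3743, 0.099]] mean [0.3747 0.3743 0.099 ]
butt [[0.5117, 0.0034, 0.097], [0.5055, -0.0485, 0.097]] mean [ 0.5086 -0.0226  0.097 ]
  d [-0.0062 -0.0519  0.    ] 0.0523
```

```bash
cat >> h.py <<'E'
def rel(wps,o=None):
    """wps: list of (x,y,z,yaw of tool x axis in deg or None)"""
    o=o or bot.get_obs(); R=np.array(o['eef_rot']).reshape(3,3);p=np.array(o['position'])
    y0=np.degrees(np.arctan2(R[1,0],R[0,0]))
    print('now',p.round(4),'yaw',round(y0,2),'tilt',np.round(R[:2,2],4),'gap',round(float(o['finger_gap']),4),'F',np.round(o['ft_force'],1),'t',round(o['time'],2))
    for w in wps:
        s=R.T@(np.array(w[:3])-p)/.2
        d=0 if w[3] is None else (-(w[3]-y0)+90)%180-90
        print(w,'-> xyz',s.round(3),'spin',round(d/90,3), 'dist mm',round(np.linalg.norm(s)*200),'deg',round(d,1))
E
python3 - <<'E'
from h import *
rel([(.28,-.3,.27,None),(.3,-.2,.28,-97.7),(.40,-.11,.26,-97.7),(.507,-.0225,.25,-97.7),(.475,-.0225,.25,-97.7)])
print(ray('top',(440,187),.25),ray('top',(440,187),.0))
print(np.round(bot.get_calibration('wrist')['mount'],3))
E
```

```text
now [ 0.2327 -0.4984  0.2453] yaw -64.98 tilt [ 0. -0.] gap 0.0855 F [0.5 0.9 1.1] t 0.85
(0.28, -0.3, 0.27, None) -> xyz [-0.799 -0.634 -0.124] spin 0.0 dist mm 205 deg 0
(0.3, -0.2, 0.28, -97.7) -> xyz [-1.209 -0.936 -0.174] spin 0.364 dist mm 308 deg 32.7
(0.4, -0.11, 0.26, -97.7) -> xyz [-1.406 -1.579 -0.074] spin 0.364 dist mm 423 deg 32.7
(0.507, -0.0225, 0.25, -97.7) -> xyz [-1.576 -2.249 -0.024] spin 0.364 dist mm 549 deg 32.7
(0.475, -0.0225, 0.25, -97.7) -> xyz [-1.643 -2.104 -0.024] spin 0.364 dist mm 534 deg 32.7
[ 0.44800382 -0.23588482  0.25      ] [ 0.46235712 -0.31473112  0.        ]
[[ 1.    -0.001  0.     0.   ]
 [ 0.     0.945  0.328 -0.085]
 [-0.    -0.328  0.945 -0.128]
 [ 0.     0.     0.     1.   ]]
```

Emit:
{"fn": "send_rows", "kwargs": {
  "series": [
    {"x": -0.22,"y": -0.18,"z": -0.04,"spin": 0.1,"fingers": 1},
    {"x": -0.42,"y": -0.34,"z": -0.08,"spin": 0.2,"fingers": 1},
    {"x": -0.62,"y": -0.5,"z": -0.12,"spin": 0.3,"fingers": 1},
    {"x": -0.82,"y": -0.66,"z": -0.14,"spin": 0.364,"fingers": 1},
    {"x": -0.98,"y": -0.78,"z": -0.14,"spin": 0.364,"fingers": 1}
  ]
}}

```text
time: 1.48
position: [0.2913, -0.2531, 0.2739]
eef_rot: [[-0.136, -0.991, 0.001], [-0.991, 0.136, -0.001], [0.001, -0.001, -1.0]]
ft_force: [0.8, 0.1, 1.1]
finger_gap: 0.0854
```

```bash
python3 - <<'E'
from h import *
rel([(.40,-.11,.26,-97.7),(.475,-.0225,.25,-97.7)])
E
```

```text
now [ 0.2913 -0.2531  0.2739] yaw -97.8 tilt [ 0.0011 -0.0008] gap 0.0854 F [0.8 0.1 1.1] t 1.48
(0.4, -0.11, 0.26, -97.7) -> xyz [-0.783 -0.441  0.069] spin -0.001 dist mm 180 deg -0.1
(0.475, -0.0225, 0.25, -97.7) -> xyz [-1.267 -0.754  0.119] spin -0.001 dist mm 296 deg -0.1
```

Emit:
{"fn": "send_rows", "kwargs": {
  "series": [
    {"x": -0.26,"y": -0.15,"z": 0.02},
    {"x": -0.52,"y": -0.3,"z": 0.05},
    {"x": -0.78,"y": -0.44,"z": 0.07},
    {"x": -0.98,"y": -0.6,"z": 0.1}
  ]
}}

```text
invalid input
```

Emit:
{"fn": "send_rows", "kwargs": {
  "series": [
    {"x": -0.2,"y": -0.12,"z": 0.02},
    {"x": -0.29,"y": -0.16,"z": 0.02},
    {"x": -0.29,"y": -0.16,"z": 0.02}
  ]
}}

```text
invalid input
```

```bash
python3 - <<'E'
from h import *
o,im=shot('wrist','w1.png')
print(o['position'])
for q in('lid','lid_grip','case'):
    r=bot.place_of(q,'wrist')[:2]
    print(q,[(np.round(a['centre'],1).tolist(),round(a['conf'],2)) for a in r])
    if r and q=='lid_grip': print(ray('wrist',r[0]['centre'],.097,o))
E
```

```text
[ 0.29127917 -0.25314435  0.2738776 ]
lid []
lid_grip []
case []
```

View pics/w1.png

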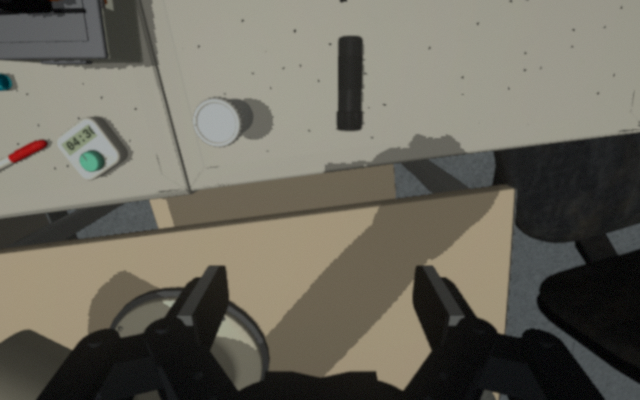

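The picture shows the pot at (218,122), the black tube at (350,83) and the lid corner at (50,30). The calls were refused because each row needs all five fields.

Emit:
{"fn": "send_rows", "kwargs": {
  "series": [
    {"x": -0.26,"y": -0.15,"z": 0.02,"spin": 0,"fingers": 1},
    {"x": -0.52,"y": -0.3,"z": 0.05,"spin": 0,"fingers": 1},
    {"x": -0.78,"y": -0.44,"z": 0.07,"spin": 0,"fingers": 1},
    {"x": -0.98,"y": -0.6,"z": 0.1,"spin": 0,"fingers": 1}
  ]
}}

```text
time: 2.17
position: [0.4376, -0.0754, 0.2534]
eef_rot: [[-0.133, -0.991, 0.001], [-0.991, 0.133, -0.001], [0.001, -0.001, -1.0]]
ft_force: [0.0, -0.4, 0.3]
finger_gap: 0.0852
```

Emit:
{"fn": "send_rows", "kwargs": {
  "series": [
    {"x": -0.2,"y": -0.12,"z": 0.02,"spin": 0,"fingers": 1},
    {"x": -0.29,"y": -0.16,"z": 0.02,"spin": 0,"fingers": 1},
    {"x": -0.29,"y": -0.16,"z": 0.02,"spin": 0,"fingers": 1}
  ]
}}

```text
time: 2.55
position: [0.4749, -0.0459, 0.2489]
eef_rot: [[-0.104, -0.995, 0.001], [-0.994, 0.104, 0.016], [-0.016, 0.0, -1.0]]
ft_force: [-0.7, -0.9, -0.0]
finger_gap: 0.0853
```

```bash
python3 - <<'E'
from h import *
o,im=shot('wrist','w2.png')
print(o['position'])
for q in('lid','lid_grip','case'):
    r=bot.place_of(q,'wrist')[:2]
    print(q,[(np.round(a['centre'],1).tolist(),round(a['conf'],2)) for a in r])
    if r and q=='lid_grip': print(ray('wrist',r[0]['centre'],.097,o))
E
```

```text
[ 0.47488283 -0.04590705  0.24887281]
lid [([290.9, 141.3], 0.75)]
lid_grip [([286.6, 148.4], 0.66), ([26.6, 262.4], 0.3)]
[ 0.51230233 -0.01847581  0.097     ]
case []
```

View pics/w2.png

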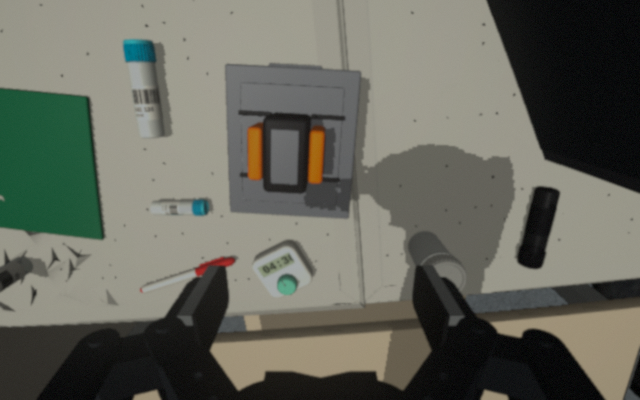

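```bash
python3 - <<'E'
from h import *
o=bot.get_obs();print(np.round(o['joint_positions'],3),np.round(o['dq'],3),np.round(o['effort'],1),o['position'],np.round(o['eef_rot'],3).tolist(),o['moment'])
K,d,W=cam('wrist',o)
im=cv2.imread('pics/w2.png')
cv2.imwrite('pics/w2c.png',cv2.resize(im[50:230,210:380],None,fx=3,fy=3,interpolation=2))
E
```

```text
[-0.106 -0.088  0.009  1.667  0.016  3.14 ] [ 0.003 -0.004 -0.002 -0.003  0.     0.001] [  0.2 -40.3  46.4  -0.    0.1  -0. ] [ 0.47415593 -0.04615168  0.24977453] [[-0.105, -0.995, 0.003], [-0.994, 0.105, 0.016], [-0.016, -0.002, -1.0]] [-0.01514403  0.00144052  0.03361929]
```

View pics/w2c.png

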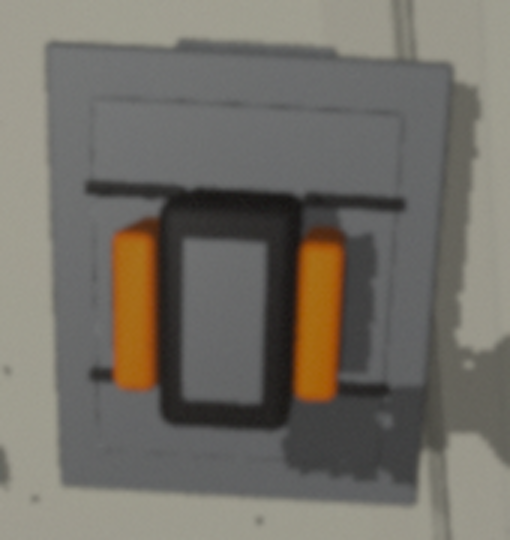

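```bash
python3 - <<'E'
from h import *
o=bot.get_obs()
f=lambda x,y:(210+(x+.5)/3-.5,50+(y+.5)/3-.5)
P=np.array([ray('wrist',f(*p),.072,o) for p in((47,43),(453,64),(415,502),(62,485))]);print(P.round(4),P.mean(0))
for a,b in((0,1),(1,2),(3,2),(0,3)):
    v=P[b]-P[a];print(a,b,np.linalg.norm(v[:2]).round(4),np.degrees(np.arctan2(v[1],v[0])).round(2))
# buttons top faces z=.117
B=np.array([ray('wrist',f(*p),.117,o) for p in((135,235),(137,388),(322,242),(316,400))]);print(B.round(4),B.mean(0))
H=np.array([ray('wrist',f(*p),.120,o) for p in((165,200),(298,205),(288,425),(165,418))]);print(H.round(4),H.mean(0))
rel([(.475,-.03,.25,82.5)])
E
```

```text
[[ 0.5869  0.0281  0.072 ]
 [ 0.5683 -0.0888  0.072 ]
 [ 0.4329 -0.067   0.072 ]
 [ 0.4506  0.05    0.072 ]] [ 0.50967763 -0.01942863  0.072     ]
0 1 0.1184 -99.03
1 2 0.1372 170.87
3 2 0.1183 -98.61
0 3 0.1381 170.9
[[ 0.5336  0.0014  0.117 ]
 [ 0.4925  0.0079  0.117 ]
 [ 0.5267 -0.0471  0.117 ]
 [ 0.4841 -0.0408  0.117 ]] [ 0.5092503  -0.01966481  0.117     ]
[[ 0.5418 -0.0084  0.12  ]
 [ 0.537  -0.0422  0.12  ]
 [ 0.4787 -0.0326  0.12  ]
 [ 0.4841  0.0008  0.12  ]] [ 0.51039363 -0.02056936  0.12      ]
now [ 0.4742 -0.0462  0.2498] yaw -96.01 tilt [0.0032 0.0156] gap 0.0853 F [ 0.2 -0.9 -0.4] t 2.75
(0.475, -0.03, 0.25, 82.5) -> xyz [-0.081  0.004  0.   ] spin 0.017 dist mm 16 deg 1.5
```

Emit:
{"fn": "send_rows", "kwargs": {
  "series": [
    {"x": -0.05,"y": -0.04,"z": 0,"spin": -0.118,"fingers": 1},
    {"x": -0.1,"y": -0.1,"z": 0,"spin": -0.236,"fingers": 1},
    {"x": -0.13,"y": -0.17,"z": 0,"spin": -0.354,"fingers": 1},
    {"x": -0.13,"y": -0.17,"z": 0,"spin": -0.472,"fingers": 1},
    {"x": -0.13,"y": -0.17,"z": 0,"spin": -0.59,"fingers": 1},
    {"x": -0.13,"y": -0.17,"z": 0,"spin": -0.708,"fingers": 1},
    {"x": -0.13,"y": -0.17,"z": 0,"spin": -0.826,"fingers": 1},
    {"x": -0.13,"y": -0.17,"z": 0,"spin": -0.944,"fingers": 1},
    {"x": -0.13,"y": -0.17,"z": 0,"spin": -1,"fingers": 1}
  ]
}}

```text
time: 3.88
position: [0.5103, -0.0247, 0.2508]
eef_rot: [[0.995, -0.102, 0.004], [-0.102, -0.995, 0.015], [0.003, -0.016, -1.0]]
ft_force: [-0.2, -0.2, 1.2]
finger_gap: 0.0856
```

```bash
python3 - <<'E'
from h import *
rel([(.505,-.0195,.25,81.2)])
E
```

```text
now [ 0.5103 -0.0247  0.2508] yaw -5.84 tilt [0.0041 0.0153] gap 0.0856 F [-0.2 -0.2  1.2] t 3.88
(0.505, -0.0195, 0.25, 81.2) -> xyz [-0.029 -0.023  0.004] spin -0.967 dist mm 7 deg -87.0
```

Emit:
{"fn": "send_rows", "kwargs": {
  "series": [
    {"x": -0.03,"y": -0.02,"z": 0,"spin": -0.118,"fingers": 1},
    {"x": -0.03,"y": -0.02,"z": 0,"spin": -0.236,"fingers": 1},
    {"x": -0.03,"y": -0.02,"z": 0,"spin": -0.354,"fingers": 1},
    {"x": -0.03,"y": -0.02,"z": 0,"spin": -0.472,"fingers": 1},
    {"x": -0.03,"y": -0.02,"z": 0,"spin": -0.59,"fingers": 1},
    {"x": -0.03,"y": -0.02,"z": 0,"spin": -0.708,"fingers": 1},
    {"x": -0.03,"y": -0.02,"z": 0,"spin": -0.826,"fingers": 1},
    {"x": -0.03,"y": -0.02,"z": 0,"spin": -0.94,"fingers": 1},
    {"x": -0.03,"y": -0.02,"z": 0,"spin": -0.967,"fingers": 1},
    {"x": -0.03,"y": -0.02,"z": 0,"spin": -0.967,"fingers": 1}
  ]
}}

```text
time: 5.12
position: [0.5044, -0.0207, 0.2512]
eef_rot: [[0.155, 0.988, 0.005], [0.988, -0.155, 0.015], [0.016, 0.002, -1.0]]
ft_force: [-0.2, 1.0, 0.5]
finger_gap: 0.0855
```

```bash
python3 - <<'E'
from h import *
o,im=shot('wrist','w3.png')
rel([],o);print(np.round(o['joint_positions'],3))
for q in('lid','lid_grip','case'):
    r=bot.place_of(q,'wrist')[:2]
    print(q,[(np.round(a['centre'],1).tolist(),round(a['conf'],2)) for a in r])
    if r and q=='lid_grip': print(ray('wrist',r[0]['centre'],.097,o))
E
```

```text
now [ 0.5044 -0.0207  0.2512] yaw 81.1 tilt [0.0048 0.0152] gap 0.0855 F [-0.2  1.   0.5] t 5.12
[-0.049 -0.023  0.075  1.664  0.015  0.106]
lid [([318.3, 176.1], 0.63)]
lid_grip [([163.5, 47.1], 0.27)]
[ 0.3721187  -0.12300604  0.097     ]
case []
```

View pics/w3.png

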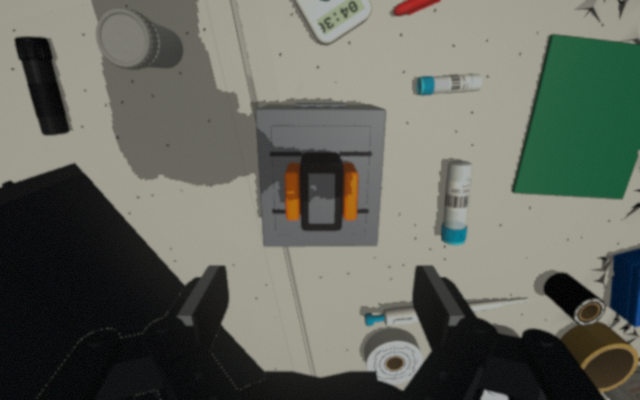

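```bash
python3 - <<'E'
import cv2
im=cv2.imread('pics/w3.png')
cv2.imwrite('pics/w3c.png',cv2.resize(im[95:255,245:395],None,fx=3.6,fy=3.6,interpolation=2))
E
```

```text
(no output)
```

View pics/w3c.png

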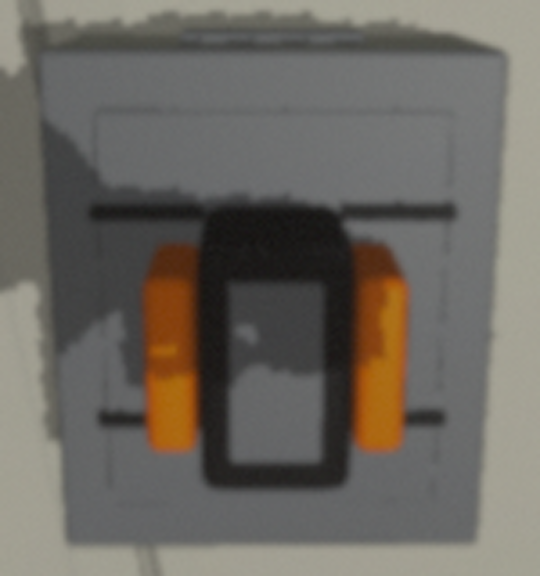

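```bash
python3 - <<'E'
from h import *
o=bot.get_obs()
f=lambda x,y:(245+(x+.5)/3.6-.5,95+(y+.5)/3.6-.5)
P=np.array([ray('wrist',f(*p),.072,o) for p in((42,52),(506,52),(474,543),(67,543))]);print(P.round(4),P.mean(0))
for a,b in((0,1),(1,2),(3,2),(0,3)):
    v=P[b]-P[a];print(a,b,np.linalg.norm(v[:2]).round(4),np.degrees(np.arctan2(v[1],v[0])).round(2))
B=np.array([ray('wrist',f(*p),.117,o) for p in((146,280),(146,450),(407,280),(407,450))]);print(B.round(4),B.mean(0))
print(np.linalg.norm(B[2]-B[0]),np.linalg.norm(B[1]-B[0]))
c=(P.mean(0)+B.mean(0))/2;print(c)
rel([(c[0],c[1],.16,81.2),(c[0],c[1],.095,81.2)])
E
```

```text
[[ 0.432  -0.0647  0.072 ]
 [ 0.4502  0.0507  0.072 ]
 [ 0.5865  0.0289  0.072 ]
 [ 0.5673 -0.0874  0.072 ]] [ 0.50901633 -0.01816634  0.072     ]
0 1 0.1168 81.03
1 2 0.138 -9.08
3 2 0.1179 80.62
0 3 0.1372 -9.53
[[ 0.4833 -0.0441  0.117 ]
 [ 0.5244 -0.0521  0.117 ]
 [ 0.4928  0.0147  0.117 ]
 [ 0.5346  0.0097  0.117 ]] [ 0.50876186 -0.01794033  0.117     ]
0.05954563786033923 0.04191841451640948
[ 0.50888909 -0.01805333  0.0945    ]
now [ 0.5046 -0.0203  0.251 ] yaw 81.12 tilt [0.0044 0.0153] gap 0.0852 F [-0.1  0.2  0.7] t 5.33
(np.float64(0.5088890933280272), np.float64(-0.018053332358933784), 0.16, 81.2) -> xyz [0.007 0.019 0.455] spin -0.001 dist mm 91 deg -0.1
(np.float64(0.5088890933280272), np.float64(-0.018053332358933784), 0.095, 81.2) -> xyz [0.002 0.018 0.78 ] spin -0.001 dist mm 156 deg -0.1
```

Emit:
{"fn": "send_rows", "kwargs": {
  "series": [
    {"x": 0.006,"y": 0.02,"z": 0.2,"spin": 0,"fingers": 1},
    {"x": 0.006,"y": 0.02,"z": 0.4,"spin": 0,"fingers": 1},
    {"x": 0.005,"y": 0.02,"z": 0.5,"spin": 0,"fingers": 1},
    {"x": 0.004,"y": 0.02,"z": 0.6,"spin": 0,"fingers": 1},
    {"x": 0.003,"y": 0.02,"z": 0.7,"spin": 0,"fingers": 1},
    {"x": 0.002,"y": 0.02,"z": 0.78,"spin": 0,"fingers": 1},
    {"x": 0.002,"y": 0.02,"z": 0.78,"spin": 0,"fingers": 1}
  ],
  "grip_force": 35
}}

```text
time: 6.2
position: [0.5086, -0.0181, 0.0939]
eef_rot: [[0.155, 0.988, 0.002], [0.988, -0.155, 0.015], [0.016, 0.0, -1.0]]
ft_force: [-0.1, -0.6, -0.5]
finger_gap: 0.0854
```

```bash
python3 - <<'E'
from h import *
o,im=shot('wrist','w4.png')
rel([],o)
E
```

```text
now [ 0.5086 -0.0181  0.0939] yaw 81.1 tilt [0.0024 0.0154] gap 0.0854 F [-0.1 -0.6 -0.5] t 6.2
```

View pics/w4.png

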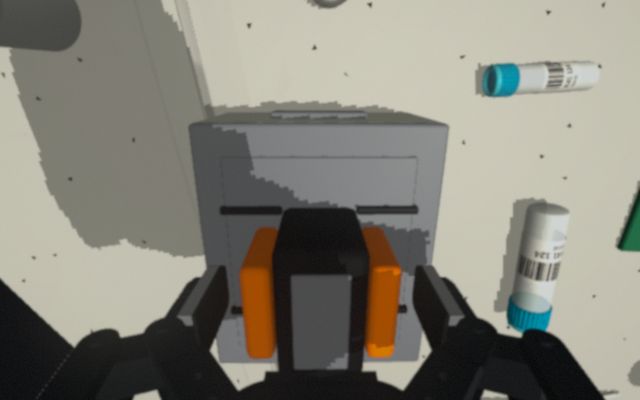

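The open fingers straddle both buttons at (260,292) and (383,292), evenly. The large white tube lies at (537,265). Closing now.

Emit:
{"fn": "send_rows", "kwargs": {
  "series": [
    {"x": 0,"y": 0,"z": 0,"spin": 0,"fingers": -1},
    {"x": 0,"y": 0,"z": 0,"spin": 0,"fingers": -1},
    {"x": 0,"y": 0,"z": 0,"spin": 0,"fingers": -1},
    {"x": 0,"y": 0,"z": 0,"spin": 0,"fingers": -1},
    {"x": 0,"y": 0,"z": 0,"spin": 0,"fingers": -1},
    {"x": 0,"y": 0,"z": 0,"spin": 0,"fingers": -1}
  ],
  "grip_force": 35
}}

```text
time: 7.0
position: [0.5098, -0.0187, 0.0969]
eef_rot: [[0.155, 0.988, 0.006], [0.988, -0.155, 0.014], [0.015, 0.004, -1.0]]
ft_force: [-3.1, -1.7, 11.3]
finger_gap: 0.0392
```

Emit:
{"fn": "send_rows", "kwargs": {
  "series": [
    {"x": 0,"y": 0,"z": -0.05,"spin": 0,"fingers": -1},
    {"x": 0,"y": 0,"z": -0.1,"spin": 0,"fingers": -1},
    {"x": 0,"y": 0,"z": -0.15,"spin": 0,"fingers": -1},
    {"x": 0,"y": 0,"z": -0.2,"spin": 0,"fingers": -1}
  ]
}}

```text
time: 7.5
position: [0.5096, -0.0192, 0.1376]
eef_rot: [[0.155, 0.988, 0.006], [0.988, -0.155, 0.014], [0.015, 0.004, -1.0]]
ft_force: [0.1, 0.1, -2.3]
finger_gap: 0.0383
```

```bash
python3 - <<'E'
from h import *
o,im=shot('wrist','w5.png')
rel([(.5056,.2995,.2,None),(.5056,.2995,.10,None)],o)
shot('scene','s5.png')
E
```

```text
now [ 0.5096 -0.0192  0.1376] yaw 81.09 tilt [0.0064 0.0139] gap 0.0383 F [ 0.1  0.1 -2.3] t 7.5
(0.5056, 0.2995, 0.2, None) -> xyz [ 1.576 -0.265 -0.29 ] spin 0.0 dist mm 325 deg 0
(0.5056, 0.2995, 0.1, None) -> xyz [ 1.568 -0.267  0.21 ] spin 0.0 dist mm 321 deg 0
```

View pics/w5.png

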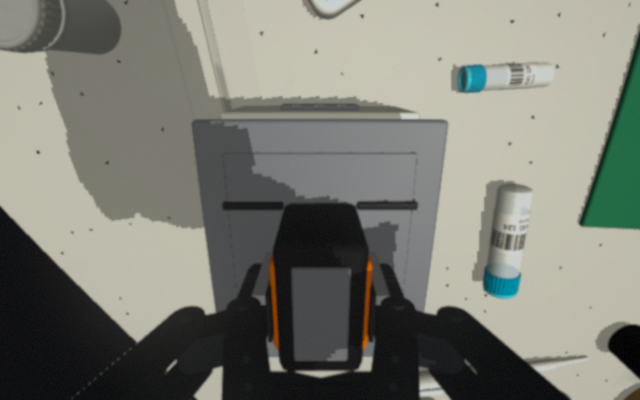

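View pics/s5.png

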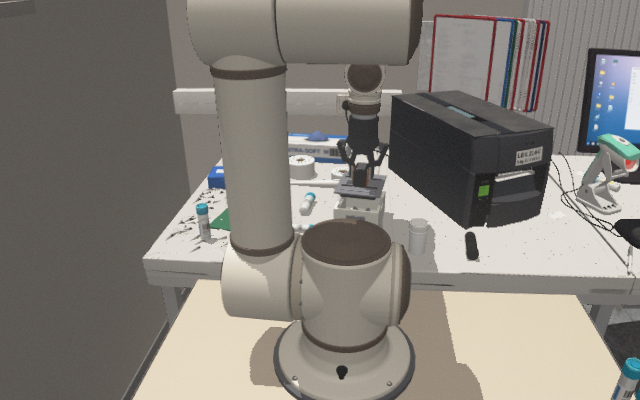

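Emit:
{"fn": "send_rows", "kwargs": {
  "series": [
    {"x": 0.0,"y": 0,"z": -0.15,"spin": 0,"fingers": -1},
    {"x": 0.1,"y": -0.02,"z": -0.25,"spin": 0,"fingers": -1},
    {"x": 0.28,"y": -0.05,"z": -0.29,"spin": 0,"fingers": -1},
    {"x": 0.46,"y": -0.08,"z": -0.29,"spin": 0,"fingers": -1},
    {"x": 0.64,"y": -0.11,"z": -0.29,"spin": 0,"fingers": -1},
    {"x": 0.82,"y": -0.14,"z": -0.29,"spin": 0,"fingers": -1},
    {"x": 1.0,"y": -0.17,"z": -0.29,"spin": 0,"fingers": -1}
  ]
}}

```text
time: 8.48
position: [0.5068, 0.184, 0.1987]
eef_rot: [[0.155, 0.988, 0.008], [0.988, -0.155, 0.014], [0.015, 0.006, -1.0]]
ft_force: [0.5, -0.2, -2.8]
finger_gap: 0.0384
```

Emit:
{"fn": "send_rows", "kwargs": {
  "series": [
    {"x": 0.18,"y": -0.03,"z": 0,"spin": 0,"fingers": -1},
    {"x": 0.36,"y": -0.06,"z": 0,"spin": 0,"fingers": -1},
    {"x": 0.52,"y": -0.09,"z": 0,"spin": 0,"fingers": -1},
    {"x": 0.56,"y": -0.09,"z": 0.1,"spin": 0,"fingers": -1},
    {"x": 0.56,"y": -0.09,"z": 0.2,"spin": 0,"fingers": -1}
  ]
}}

```text
time: 9.1
position: [0.5064, 0.2982, 0.1584]
eef_rot: [[0.154, 0.988, 0.007], [0.988, -0.154, 0.013], [0.014, 0.005, -1.0]]
ft_force: [-0.3, -1.1, -2.2]
finger_gap: 0.0381
```

```bash
python3 - <<'E'
from h import *
o,im=shot('wrist','w6.png')
rel([(.5056,.2995,.06,None),(.5056,.2995,.05,None)],o)
o,im=shot('top','t6.png')
cv2.imwrite('pics/t6c.png',cv2.resize(im[110:270,180:380,::-1],None,fx=3,fy=3,interpolation=2))
E
```

```text
now [0.5064 0.2982 0.1584] yaw 81.14 tilt [0.0068 0.0129] gap 0.0381 F [-0.3 -1.1 -2.2] t 9.1
(0.5056, 0.2995, 0.06, None) -> xyz [-0.001 -0.007  0.492] spin 0.0 dist mm 98 deg 0
(0.5056, 0.2995, 0.05, None) -> xyz [-0.002 -0.008  0.542] spin 0.0 dist mm 108 deg 0
```

View pics/w6.png

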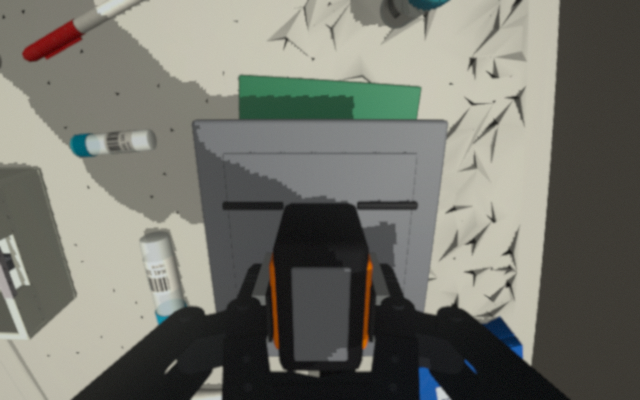

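View pics/t6c.png

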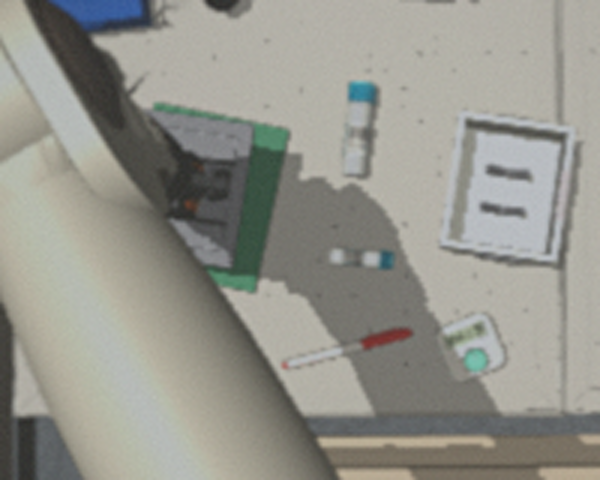

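Emit:
{"fn": "send_rows", "kwargs": {
  "series": [
    {"x": 0,"y": 0,"z": 0.15,"spin": 0,"fingers": -1},
    {"x": 0,"y": 0,"z": 0.3,"spin": 0,"fingers": -1},
    {"x": 0,"y": 0,"z": 0.4,"spin": 0,"fingers": -1},
    {"x": 0,"y": 0,"z": 0.47,"spin": 0,"fingers": -1},
    {"x": 0,"y": 0,"z": 0.51,"spin": 0,"fingers": -1}
  ]
}}

```text
time: 9.82
position: [0.5059, 0.2977, 0.0543]
eef_rot: [[0.155, 0.988, 0.003], [0.988, -0.155, 0.011], [0.011, 0.002, -1.0]]
ft_force: [0.3, 0.1, -1.4]
finger_gap: 0.0384
```

Emit:
{"fn": "send_rows", "kwargs": {
  "series": [
    {"x": 0,"y": 0,"z": 0.01,"spin": 0,"fingers": -1},
    {"x": 0,"y": 0,"z": 0.02,"spin": 0,"fingers": -1},
    {"x": 0,"y": 0,"z": 0.025,"spin": 0,"fingers": -1}
  ]
}}

```text
time: 10.2
position: [0.5064, 0.298, 0.0511]
eef_rot: [[0.155, 0.988, 0.005], [0.988, -0.155, 0.011], [0.012, 0.003, -1.0]]
ft_force: [-4.2, -2.5, 11.5]
finger_gap: 0.0385
```

Emit:
{"fn": "send_rows", "kwargs": {
  "series": [
    {"x": 0,"y": 0,"z": 0,"spin": 0,"fingers": -0.2},
    {"x": 0,"y": 0,"z": 0,"spin": 0,"fingers": 0.3},
    {"x": 0,"y": 0,"z": 0,"spin": 0,"fingers": 1},
    {"x": 0,"y": 0,"z": 0,"spin": 0,"fingers": 1},
    {"x": 0,"y": 0,"z": 0,"spin": 0,"fingers": 1},
    {"x": 0,"y": 0,"z": 0,"spin": 0,"fingers": 1}
  ]
}}

```text
time: 10.95
position: [0.5064, 0.298, 0.0511]
eef_rot: [[0.155, 0.988, 0.005], [0.988, -0.155, 0.011], [0.012, 0.003, -1.0]]
ft_force: [-0.4, -0.6, -0.3]
finger_gap: 0.0854
```

```bash
python3 - <<'E'
from h import *
o,im=shot('wrist','w7.png')
rel([(.5059,.2977,.2,None)],o)
E
```

```text
now [0.5064 0.298  0.0511] yaw 81.07 tilt [0.0049 0.0115] gap 0.0854 F [-0.4 -0.6 -0.3] t 10.95
(0.5059, 0.2977, 0.2, None) -> xyz [ 0.007 -0.    -0.745] spin 0.0 dist mm 149 deg 0
```

View pics/w7.png

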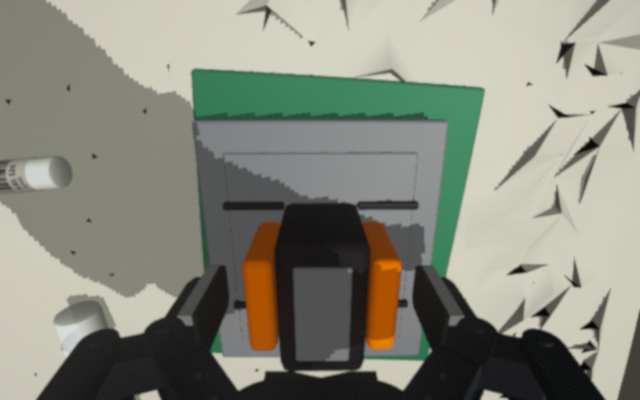

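Lid stands on the mat, centred, with the buttons sprung out at (261,285) and (383,285). Next is the tube.

Emit:
{"fn": "send_rows", "kwargs": {
  "series": [
    {"x": 0,"y": 0,"z": -0.2,"spin": 0,"fingers": 1},
    {"x": 0,"y": 0,"z": -0.45,"spin": 0,"fingers": 1},
    {"x": 0,"y": 0,"z": -0.7,"spin": 0,"fingers": 1},
    {"x": -0.2,"y": 0.1,"z": -0.75,"spin": -0.04,"fingers": 1},
    {"x": -0.4,"y": 0.2,"z": -0.75,"spin": -0.04,"fingers": 1},
    {"x": -0.6,"y": 0.3,"z": -0.75,"spin": -0.04,"fingers": 1},
    {"x": -0.76,"y": 0.46,"z": -0.75,"spin": -0.04,"fingers": 1},
    {"x": -0.76,"y": 0.46,"z": -0.75,"spin": -0.04,"fingers": 1}
  ]
}}

```text
time: 12.0
position: [0.574, 0.1295, 0.1992]
eef_rot: [[0.096, 0.995, 0.005], [0.995, -0.096, 0.011], [0.011, 0.004, -1.0]]
ft_force: [-0.0, 0.3, 0.2]
finger_gap: 0.0852
```

```bash
python3 - <<'E'
from h import *
o,im=shot('wrist','w8.png')
rel([],o)
for q in('tube_mid','cradle'):
  for a in bot.place_of(q,'wrist')[:3]: print(q,np.round(a['centre'],1),round(a['conf'],2),ray('wrist',a['centre'],.014 if q=='tube_mid' else .031,o))
E
```

```text
now [0.574  0.1295 0.1992] yaw 84.47 tilt [0.0047 0.0111] gap 0.0852 F [-0.   0.3  0.2] t 12.0
tube_mid [328.3 172.6] 0.89 [0.57155684 0.13958793 0.014     ]
tube_mid [308.4  29.2] 0.81 [0.44278644 0.13392035 0.014     ]
cradle [148.1 129.1] 0.56 [ 0.51073054 -0.01722731  0.031     ]
```

View pics/w8.png

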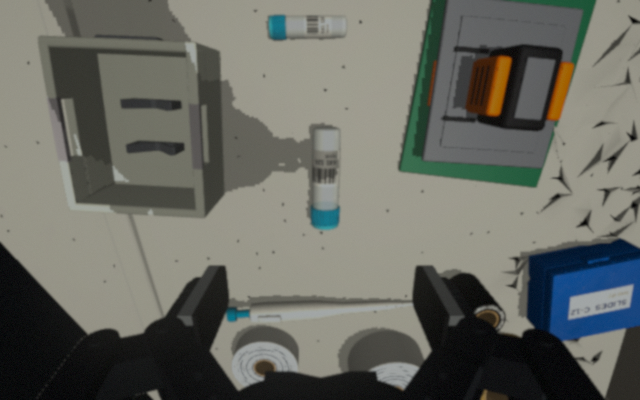

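```bash
python3 - <<'E'
from h import *
o=bot.get_obs()
im=cv2.imread('pics/w8.png')
cv2.imwrite('pics/w8c.png',cv2.resize(im[115:240,260:390],None,fx=4.5,fy=4.5,interpolation=2))
cv2.imwrite('pics/w8d.png',cv2.resize(im[25:225,30:235],None,fx=3,fy=3,interpolation=2))
E
```

```text
(no output)
```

View pics/w8c.png

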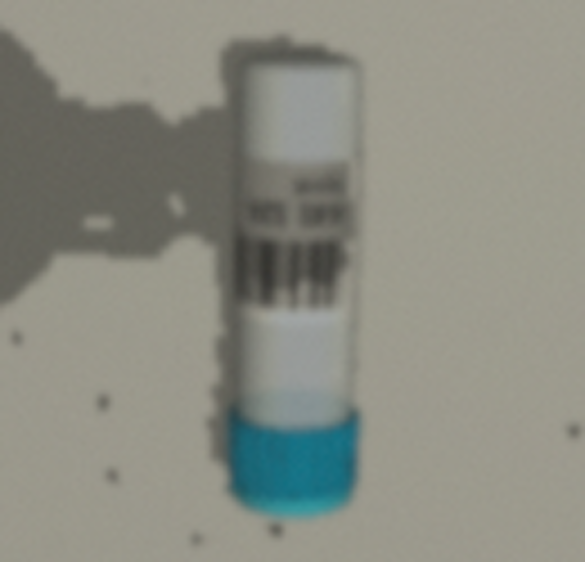

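View pics/w8d.png

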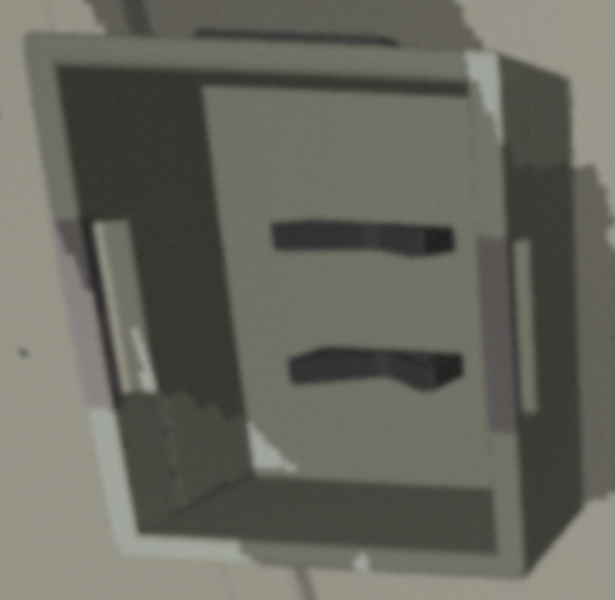

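```bash
python3 - <<'E'
from h import *
o=bot.get_obs()
f=lambda x,y:(260+(x+.5)/4.5-.5,115+(y+.5)/4.5-.5)
for z1,z2 in((.014,.014),(.014,.025),(.02,.027)):
    a=ray('wrist',f(300,60),z1,o);b=ray('wrist',f(294,512),z2,o);v=b-a
    print(a[:2].round(4),b[:2].round(4),'mid',((a+b)/2)[:2].round(4),np.linalg.norm(v[:2]).round(4),np.degrees(np.arctan2(v[1],v[0])).round(2))
g=lambda x,y:(30+(x+.5)/3-.5,25+(y+.5)/3-.5)
P=np.array([ray('wrist',g(*p),.066,o) for p in((27,33),(497,52),(525,577),(122,553))]);print(P.round(4),P.mean(0))
for a,b in((0,1),(1,2),(3,2),(0,3)):
    v=P[b]-P[a];print(a,b,np.linalg.norm(v[:2]).round(4),np.degrees(np.arctan2(v[1],v[0])).round(2))
S=[ray('wrist',g(*p),.029,o) for p in((272,222),(453,230),(298,358),(462,355))]
S=np.array(S);print(S.round(4),S.mean(0))
E
```

```text
[0.5269 0.1442] [0.6296 0.1338] mid [0.5783 0.139 ] 0.1033 -5.79
[0.5269 0.1442] [0.6246 0.134 ] mid [0.5758 0.1391] 0.0983 -5.99
[0.5261 0.1441] [0.6237 0.134 ] mid [0.5749 0.1391] 0.0981 -5.91
[[ 0.431  -0.062   0.066 ]
 [ 0.4492  0.0539  0.066 ]
 [ 0.5853  0.0326  0.066 ]
 [ 0.5666 -0.0831  0.066 ]] [ 0.50803115 -0.01466451  0.066     ]
0 1 0.1173 81.09
1 2 0.1377 -8.86
3 2 0.1172 80.86
0 3 0.1372 -8.83
[[ 0.4815 -0.0337  0.029 ]
 [ 0.4895  0.0192  0.029 ]
 [ 0.5214 -0.037   0.029 ]
 [ 0.5257  0.0136  0.029 ]] [ 0.50449156 -0.00947663  0.029     ]
```

```bash
python3 - <<'E'
from h import *
rel([(.5755,.1375,.08,84.1),(.5755,.1375,.017,84.1)])
E
```

```text
now [0.5727 0.1322 0.1995] yaw 84.67 tilt [0.0045 0.0116] gap 0.0853 F [0.4 0.5 0.5] t 12.15
(0.5755, 0.1375, 0.08, 84.1) -> xyz [0.021 0.01  0.598] spin 0.006 dist mm 120 deg 0.6
(0.5755, 0.1375, 0.017, 84.1) -> xyz [0.017 0.009 0.913] spin 0.006 dist mm 183 deg 0.6
```

Emit:
{"fn": "send_rows", "kwargs": {
  "series": [
    {"x": 0.02,"y": 0.01,"z": 0.25,"spin": 0.006,"fingers": 1},
    {"x": 0.02,"y": 0.01,"z": 0.5,"spin": 0.006,"fingers": 1},
    {"x": 0.02,"y": 0.01,"z": 0.65,"spin": 0.006,"fingers": 1},
    {"x": 0.018,"y": 0.01,"z": 0.75,"spin": 0.006,"fingers": 1},
    {"x": 0.018,"y": 0.01,"z": 0.83,"spin": 0.006,"fingers": 1},
    {"x": 0.017,"y": 0.01,"z": 0.88,"spin": 0.006,"fingers": 1},
    {"x": 0.017,"y": 0.01,"z": 0.91,"spin": 0.006,"fingers": 1},
    {"x": 0.017,"y": 0.01,"z": 0.91,"spin": 0.006,"fingers": 1}
  ]
}}

```text
time: 13.15
position: [0.5758, 0.1376, 0.0176]
eef_rot: [[0.102, 0.995, 0.005], [0.995, -0.102, 0.012], [0.012, 0.003, -1.0]]
ft_force: [-0.4, 0.3, 0.9]
finger_gap: 0.0853
```

```bash
python3 - <<'E'
from h import *
o,im=shot('wrist','w9.png')
rel([],o)
E
```

```text
now [0.5758 0.1376 0.0176] yaw 84.13 tilt [0.0045 0.0117] gap 0.0853 F [-0.4  0.3  0.9] t 13.15
```

View pics/w9.png

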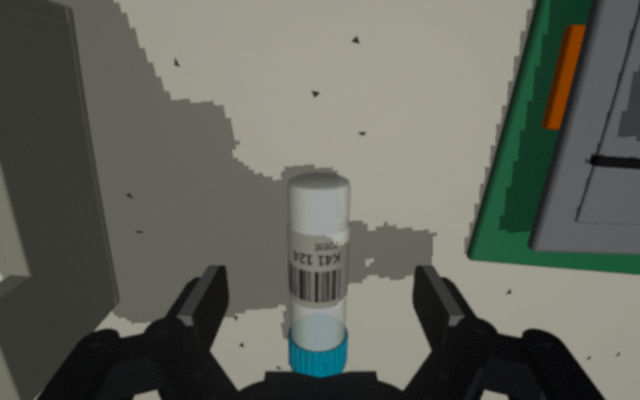

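```bash
python3 - <<'E'
from h import *
o=bot.get_obs()
for z in(.014,.02,.026): print(z,ray('wrist',(319,176),z,o).round(4))
# cap/body boundary top around row 335 is z~.029
print(ray('wrist',(319,332),.029,o).round(4), ray('wrist',(319,375),.03,o).round(4))
E
```

```text
0.014 [0.5267 0.142  0.014 ]
0.02 [0.525  0.1421 0.02  ]
0.026 [0.5234 0.1422 0.026 ]
[0.5935 0.1349 0.029 ] [0.6177 0.1323 0.03  ]
```

Emit:
{"fn": "send_rows", "kwargs": {
  "series": [
    {"x": 0,"y": 0,"z": 0,"spin": 0,"fingers": -0.1},
    {"x": 0,"y": 0,"z": 0,"spin": 0,"fingers": -0.3},
    {"x": 0,"y": 0,"z": 0,"spin": 0,"fingers": -0.6},
    {"x": 0,"y": 0,"z": 0,"spin": 0,"fingers": -0.6},
    {"x": 0,"y": 0,"z": 0,"spin": 0,"fingers": -0.6},
    {"x": 0,"y": 0,"z": 0,"spin": 0,"fingers": -0.6}
  ],
  "grip_force": 20
}}

```text
time: 13.95
position: [0.5761, 0.1376, 0.0182]
eef_rot: [[0.102, 0.995, 0.005], [0.995, -0.102, 0.012], [0.012, 0.004, -1.0]]
ft_force: [-0.9, -0.6, 1.7]
finger_gap: 0.027
```

```bash
python3 - <<'E'
from h import *
rel([(.5758,.1376,.15,84.1),(.5093,-.0183,.15,81),(.5093,-.0183,.05,81),(.5093,-.0183,.035,81)])
E
```

```text
now [0.5761 0.1376 0.0182] yaw 84.12 tilt [0.0053 0.0117] gap 0.027 F [-0.9 -0.6  1.7] t 13.95
(0.5758, 0.1376, 0.15, 84.1) -> xyz [ 0.008  0.001 -0.659] spin 0.0 dist mm 132 deg 0.0
(0.5093, -0.0183, 0.15, 81) -> xyz [-0.801 -0.25  -0.67 ] spin 0.035 dist mm 215 deg 3.1
(0.5093, -0.0183, 0.05, 81) -> xyz [-0.807 -0.252 -0.17 ] spin 0.035 dist mm 173 deg 3.1
(0.5093, -0.0183, 0.035, 81) -> xyz [-0.808 -0.252 -0.095] spin 0.035 dist mm 170 deg 3.1
```

Emit:
{"fn": "send_rows", "kwargs": {
  "series": [
    {"x": 0,"y": 0,"z": -0.1,"spin": 0,"fingers": -0.6},
    {"x": 0,"y": 0,"z": -0.3,"spin": 0,"fingers": -0.6},
    {"x": 0,"y": 0,"z": -0.5,"spin": 0,"fingers": -0.6},
    {"x": 0,"y": 0,"z": -0.66,"spin": 0,"fingers": -0.6},
    {"x": -0.15,"y": -0.04,"z": -0.67,"spin": 0.035,"fingers": -0.6},
    {"x": -0.35,"y": -0.1,"z": -0.67,"spin": 0.035,"fingers": -0.6},
    {"x": -0.55,"y": -0.17,"z": -0.67,"spin": 0.035,"fingers": -0.6},
    {"x": -0.75,"y": -0.23,"z": -0.67,"spin": 0.035,"fingers": -0.6},
    {"x": -0.8,"y": -0.25,"z": -0.67,"spin": 0.035,"fingers": -0.6},
    {"x": -0.8,"y": -0.25,"z": -0.67,"spin": 0.035,"fingers": -0.6}
  ]
}}

```text
time: 15.2
position: [0.5093, -0.0182, 0.15]
eef_rot: [[0.158, 0.987, 0.006], [0.987, -0.158, 0.012], [0.013, 0.004, -1.0]]
ft_force: [0.1, -0.6, -0.2]
finger_gap: 0.0268
```

```bash
python3 - <<'E'
from h import *
o,im=shot('wrist','w10.png')
rel([(.5093,-.0183,.055,81),(.5093,-.0183,.035,81)],o)
E
```

```text
now [ 0.5093 -0.0182  0.15  ] yaw 80.91 tilt [0.0055 0.012 ] gap 0.0268 F [ 0.1 -0.6 -0.2] t 15.2
(0.5093, -0.0183, 0.055, 81) -> xyz [-0.006 -0.002  0.475] spin -0.001 dist mm 95 deg -0.1
(0.5093, -0.0183, 0.035, 81) -> xyz [-0.008 -0.002  0.575] spin -0.001 dist mm 115 deg -0.1
```

View pics/w10.png

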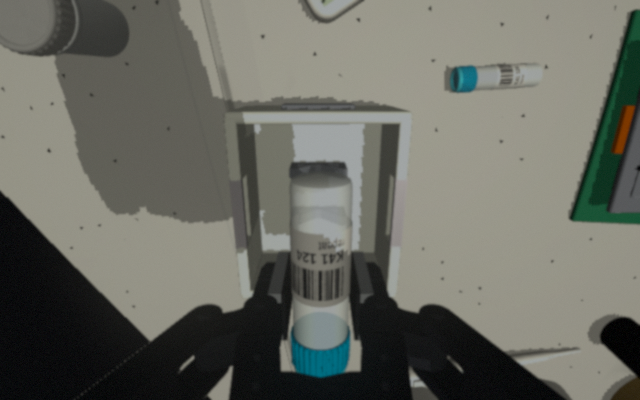

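Emit:
{"fn": "send_rows", "kwargs": {
  "series": [
    {"x": 0,"y": 0,"z": 0.15,"spin": 0,"fingers": -0.6},
    {"x": 0,"y": 0,"z": 0.3,"spin": 0,"fingers": -0.6},
    {"x": -0.005,"y": 0,"z": 0.4,"spin": 0,"fingers": -0.6},
    {"x": -0.006,"y": 0,"z": 0.48,"spin": 0,"fingers": -0.6},
    {"x": -0.007,"y": 0,"z": 0.53,"spin": 0,"fingers": -0.6},
    {"x": -0.007,"y": 0,"z": 0.555,"spin": 0,"fingers": -0.6}
  ]
}}

```text
time: 16.0
position: [0.5101, -0.0175, 0.0387]
eef_rot: [[0.157, 0.988, 0.005], [0.988, -0.157, 0.012], [0.013, 0.003, -1.0]]
ft_force: [0.1, -0.1, -0.6]
finger_gap: 0.027
```

Emit:
{"fn": "send_rows", "kwargs": {
  "series": [
    {"x": 0,"y": 0,"z": 0.01,"spin": 0,"fingers": -0.6},
    {"x": 0,"y": 0,"z": 0.015,"spin": 0,"fingers": -0.6},
    {"x": 0,"y": 0,"z": 0.018,"spin": 0,"fingers": -0.6}
  ]
}}

```text
time: 16.38
position: [0.5106, -0.0176, 0.0361]
eef_rot: [[0.157, 0.988, 0.007], [0.988, -0.157, 0.012], [0.013, 0.005, -1.0]]
ft_force: [-2.5, -1.6, 8.6]
finger_gap: 0.0262
```

Emit:
{"fn": "send_rows", "kwargs": {
  "series": [
    {"x": 0,"y": 0,"z": 0,"spin": 0,"fingers": -0.1},
    {"x": 0,"y": 0,"z": 0,"spin": 0,"fingers": 0.05},
    {"x": 0,"y": 0,"z": 0,"spin": 0,"fingers": 0.05},
    {"x": 0,"y": 0,"z": 0,"spin": 0,"fingers": 0.05}
  ]
}}

```text
time: 16.88
position: [0.5106, -0.0176, 0.036]
eef_rot: [[0.157, 0.988, 0.007], [0.988, -0.157, 0.012], [0.013, 0.005, -1.0]]
ft_force: [-0.8, -0.2, -0.1]
finger_gap: 0.0448
```

Emit:
{"fn": "send_rows", "kwargs": {
  "series": [
    {"x": 0.005,"y": 0,"z": -0.1,"spin": 0,"fingers": 0.05},
    {"x": 0.005,"y": 0,"z": -0.3,"spin": 0,"fingers": 0.05},
    {"x": 0.005,"y": 0,"z": -0.55,"spin": 0,"fingers": 0.05},
    {"x": 0.005,"y": 0,"z": -0.8,"spin": 0,"fingers": 1},
    {"x": 0.005,"y": 0,"z": -0.95,"spin": 0,"fingers": 1},
    {"x": 0.005,"y": 0,"z": -0.95,"spin": 0,"fingers": 1}
  ]
}}

```text
time: 17.62
position: [0.5104, -0.0189, 0.2285]
eef_rot: [[0.157, 0.988, 0.011], [0.988, -0.157, 0.012], [0.013, 0.009, -1.0]]
ft_force: [0.0, -0.4, -0.6]
finger_gap: 0.0855
```

```bash
python3 - <<'E'
from h import *
o,im=shot('wrist','w11.png')
rel([],o)
for q in('tube_mid',):
  for a in bot.place_of(q,'wrist')[:3]: print(q,np.round(a['centre'],1),round(a['conf'],2),ray('wrist',a['centre'],.031,o))
E
```

```text
now [ 0.5104 -0.0189  0.2285] yaw 80.97 tilt [0.0109 0.0116] gap 0.0855 F [ 0.  -0.4 -0.6] t 17.62
tube_mid [21.7 82.5] 0.95 [ 0.37647721 -0.28460565  0.031     ]
tube_mid [458.   77.5] 0.65 [0.44078784 0.1261708  0.031     ]
tube_mid [318.4 171.1] 0.57 [ 0.50971842 -0.01821947  0.031     ]
```

View pics/w11.png

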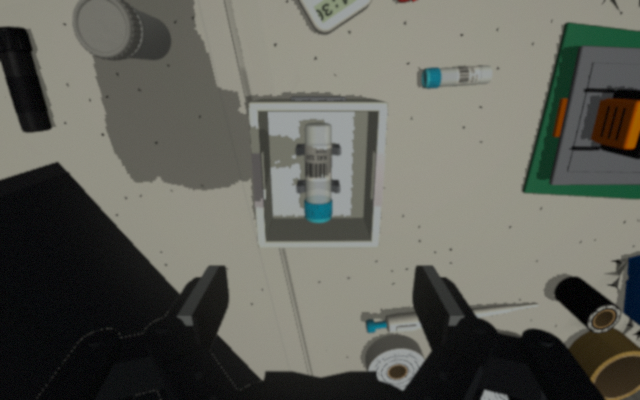

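```bash
python3 - <<'E'
import cv2
im=cv2.imread('pics/w11.png')
cv2.imwrite('pics/w11c.png',cv2.resize(im[90:255,240:395],None,fx=3.6,fy=3.6,interpolation=2))
E
```

```text
(no output)
```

View pics/w11c.png

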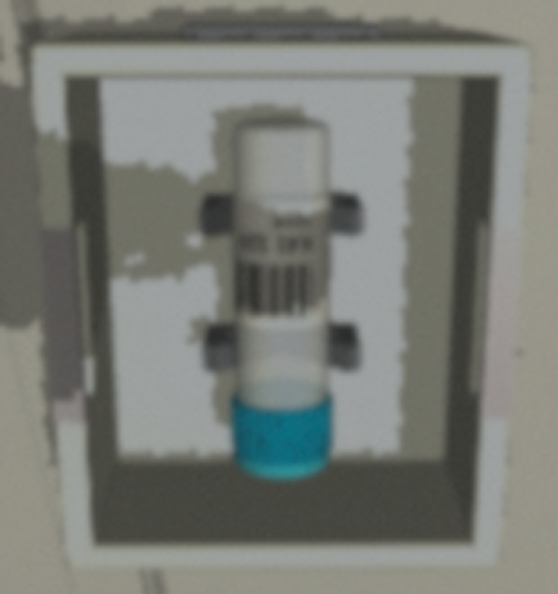

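```bash
python3 - <<'E'
from h import *
o=bot.get_obs(); rel([(.5064,.298,.2,81),(.5064,.298,.055,81)],o)
f=lambda x,y:(240+(x+.5)/3.6-.5,90+(y+.5)/3.6-.5)
for C in (((32,46),(530,46),(496,562),(73,562)),((66,76),(499,76),(474,545),(94,545))):
    P=np.array([ray('wrist',f(*p),.066,o) for p in C]);print(P.mean(0).round(4))
    for a,b in((0,1),(1,2),(3,2),(0,3)):
        v=P[b]-P[a];print(a,b,np.linalg.norm(v[:2]).round(4),np.degrees(np.arctan2(v[1],v[0])).round(2))
S=np.array([ray('wrist',f(*p),.031,o) for p in((282,122),(282,478))]);print(S)
print('saddles',np.mean([ray('wrist',f(*p),.029,o) for p in((202,208),(361,208),(205,342),(359,342))],0))
E
```

```text
now [ 0.5094 -0.0188  0.2254] yaw 80.97 tilt [0.0063 0.0118] gap 0.0853 F [ 0.5 -0.3 -0.4] t 17.73
(0.5064, 0.298, 0.2, 81) -> xyz [ 1.56  -0.264  0.146] spin -0.0 dist mm 318 deg -0.0
(0.5064, 0.298, 0.055, 81) -> xyz [ 1.551 -0.267  0.871] spin -0.0 dist mm 360 deg -0.0
[ 0.5057 -0.0181  0.066 ]
0 1 0.1166 80.9
1 2 0.135 -9.18
3 2 0.1148 80.56
0 3 0.1344 -8.42
[ 0.5065 -0.0182  0.066 ]
0 1 0.1021 80.88
1 2 0.1229 -8.89
3 2 0.1025 80.58
0 3 0.1224 -9.09
[[ 0.46043936 -0.01091601  0.031     ]
 [ 0.5625507  -0.02742869  0.031     ]]
saddles [ 0.50265175 -0.01777896  0.029     ]
```

Tube lies in the saddles, on the axis, at (0.510,-0.019) against a case centre of about (0.508,-0.018). Now I return to the lid at the pose where I released it.

Emit:
{"fn": "send_rows", "kwargs": {
  "series": [
    {"x": 0.2,"y": -0.03,"z": 0,"spin": 0,"fingers": 1},
    {"x": 0.45,"y": -0.07,"z": 0,"spin": 0,"fingers": 1},
    {"x": 0.7,"y": -0.11,"z": 0,"spin": 0,"fingers": 1},
    {"x": 0.98,"y": -0.17,"z": 0,"spin": 0,"fingers": 1}
  ]
}}

```text
time: 18.23
position: [0.506, 0.1813, 0.226]
eef_rot: [[0.158, 0.987, 0.004], [0.987, -0.158, 0.011], [0.012, 0.002, -1.0]]
ft_force: [0.7, -0.1, 0.4]
finger_gap: 0.0854
```

Emit:
{"fn": "send_rows", "kwargs": {
  "series": [
    {"x": 0.25,"y": -0.04,"z": 0.05,"spin": 0,"fingers": 1},
    {"x": 0.5,"y": -0.08,"z": 0.1,"spin": 0,"fingers": 1},
    {"x": 0.6,"y": -0.1,"z": 0.1,"spin": 0,"fingers": 1},
    {"x": 0.6,"y": -0.1,"z": 0.1,"spin": 0,"fingers": 1}
  ]
}}

```text
time: 18.73
position: [0.5047, 0.3038, 0.2061]
eef_rot: [[0.156, 0.988, 0.002], [0.988, -0.156, 0.01], [0.01, 0.001, -1.0]]
ft_force: [-0.3, -0.5, -0.4]
finger_gap: 0.0853
```

```bash
python3 - <<'E'
from h import *
o,im=shot('wrist','w12.png')
rel([(.5064,.298,.12,81.07),(.5064,.298,.051,81.07)],o)
for a in bot.place_of('lid_grip','wrist')[:3]: print(np.round(a['centre'],1),round(a['conf'],2),ray('wrist',a['centre'],.051,o))
E
```

```text
now [0.5047 0.3038 0.2061] yaw 81.03 tilt [0.0024 0.0098] gap 0.0853 F [-0.3 -0.5 -0.4] t 18.73
(0.5064, 0.298, 0.12, 81.07) -> xyz [-0.031  0.012  0.43 ] spin -0.0 dist mm 86 deg -0.0
(0.5064, 0.298, 0.051, 81.07) -> xyz [-0.035  0.012  0.775] spin -0.0 dist mm 155 deg -0.0
[314.7 187.3] 0.68 [0.50599908 0.29989626 0.051     ]
```

View pics/w12.png

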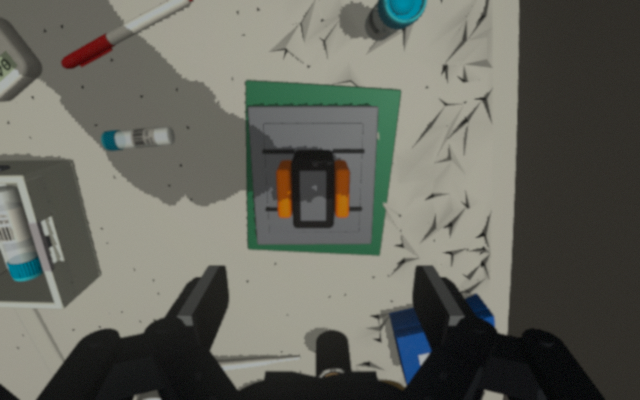

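Emit:
{"fn": "send_rows", "kwargs": {
  "series": [
    {"x": -0.03,"y": 0.012,"z": 0.2,"spin": 0,"fingers": 1},
    {"x": -0.03,"y": 0.012,"z": 0.43,"spin": 0,"fingers": 1},
    {"x": -0.032,"y": 0.012,"z": 0.55,"spin": 0,"fingers": 1},
    {"x": -0.034,"y": 0.012,"z": 0.65,"spin": 0,"fingers": 1},
    {"x": -0.035,"y": 0.012,"z": 0.73,"spin": 0,"fingers": 1},
    {"x": -0.035,"y": 0.012,"z": 0.785,"spin": 0,"fingers": 1},
    {"x": -0.035,"y": 0.012,"z": 0.785,"spin": 0,"fingers": 1}
  ]
}}

```text
time: 19.7
position: [0.507, 0.2961, 0.0496]
eef_rot: [[0.158, 0.987, 0.003], [0.987, -0.159, 0.01], [0.01, 0.002, -1.0]]
ft_force: [0.2, 0.1, 0.0]
finger_gap: 0.0853
```

Emit:
{"fn": "send_rows", "kwargs": {
  "series": [
    {"x": 0,"y": 0,"z": 0,"spin": 0,"fingers": -1},
    {"x": 0,"y": 0,"z": 0,"spin": 0,"fingers": -1},
    {"x": 0,"y": 0,"z": 0,"spin": 0,"fingers": -1},
    {"x": 0,"y": 0,"z": 0,"spin": 0,"fingers": -1},
    {"x": 0,"y": 0,"z": 0,"spin": 0,"fingers": -1},
    {"x": 0,"y": 0,"z": 0,"spin": 0,"fingers": -1}
  ],
  "grip_force": 35
}}

```text
time: 20.45
position: [0.508, 0.2972, 0.052]
eef_rot: [[0.158, 0.987, 0.006], [0.987, -0.158, 0.012], [0.013, 0.004, -1.0]]
ft_force: [-1.0, 4.0, 10.9]
finger_gap: 0.0391
```

Emit:
{"fn": "send_rows", "kwargs": {
  "series": [
    {"x": 0,"y": 0,"z": -0.1,"spin": 0,"fingers": -1},
    {"x": 0,"y": 0,"z": -0.3,"spin": 0,"fingers": -1},
    {"x": 0,"y": 0,"z": -0.5,"spin": 0,"fingers": -1},
    {"x": -0.05,"y": 0,"z": -0.7,"spin": 0,"fingers": -1},
    {"x": -0.2,"y": 0.03,"z": -0.73,"spin": 0,"fingers": -1},
    {"x": -0.4,"y": 0.06,"z": -0.73,"spin": 0,"fingers": -1},
    {"x": -0.6,"y": 0.09,"z": -0.73,"spin": 0,"fingers": -1},
    {"x": -0.8,"y": 0.12,"z": -0.73,"spin": 0,"fingers": -1}
  ]
}}

```text
time: 21.45
position: [0.5052, 0.1324, 0.1959]
eef_rot: [[0.158, 0.987, 0.006], [0.987, -0.158, 0.012], [0.013, 0.004, -1.0]]
ft_force: [0.6, 0.6, -2.3]
finger_gap: 0.0385
```

```bash
python3 - <<'E'
from h import *
rel([(.5105,-.019,.19,81.07)])
E
```

```text
now [0.5052 0.1324 0.1959] yaw 80.93 tilt [0.0063 0.0121] gap 0.0385 F [ 0.6  0.6 -2.3] t 21.45
(0.5105, -0.019, 0.19, 81.07) -> xyz [-0.744  0.145  0.021] spin -0.002 dist mm 152 deg -0.1
```

Emit:
{"fn": "send_rows", "kwargs": {
  "series": [
    {"x": -0.2,"y": 0.04,"z": 0.02,"spin": 0,"fingers": -1},
    {"x": -0.4,"y": 0.08,"z": 0.02,"spin": 0,"fingers": -1},
    {"x": -0.6,"y": 0.12,"z": 0.02,"spin": 0,"fingers": -1},
    {"x": -0.72,"y": 0.145,"z": 0.02,"spin": 0,"fingers": -1},
    {"x": -0.744,"y": 0.145,"z": 0.1,"spin": 0,"fingers": -1},
    {"x": -0.744,"y": 0.145,"z": 0.2,"spin": 0,"fingers": -1},
    {"x": -0.744,"y": 0.145,"z": 0.2,"spin": 0,"fingers": -1}
  ]
}}

```text
time: 22.32
position: [0.5095, -0.0179, 0.1519]
eef_rot: [[0.157, 0.988, 0.003], [0.988, -0.157, 0.012], [0.013, 0.001, -1.0]]
ft_force: [0.4, -0.4, -0.9]
finger_gap: 0.0385
```

```bash
python3 - <<'E'
from h import *
o,im=shot('wrist','w13.png')
rel([(.5105,-.019,.12,81.07),(.5105,-.019,.097,81.07)],o)
shot('scene','s13.png')
E
```

```text
now [ 0.5095 -0.0179  0.1519] yaw 80.97 tilt [0.0026 0.0125] gap 0.0385 F [ 0.4 -0.4 -0.9] t 22.32
(0.5105, -0.019, 0.12, 81.07) -> xyz [-0.006  0.006  0.16 ] spin -0.001 dist mm 32 deg -0.1
(0.5105, -0.019, 0.097, 81.07) -> xyz [-0.008  0.006  0.275] spin -0.001 dist mm 55 deg -0.1
```

View pics/w13.png

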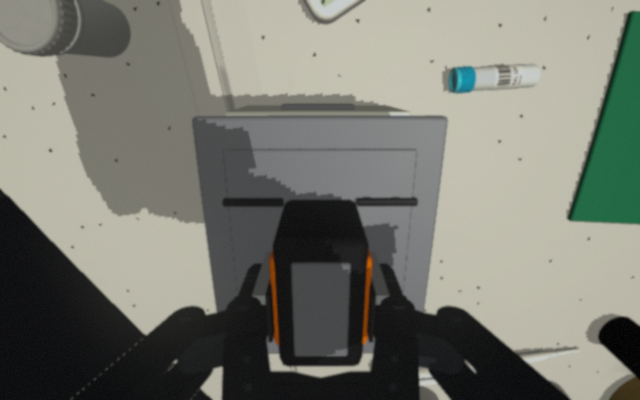

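Emit:
{"fn": "send_rows", "kwargs": {
  "series": [
    {"x": -0.006,"y": 0.005,"z": 0.08,"spin": 0,"fingers": -1},
    {"x": -0.007,"y": 0.005,"z": 0.14,"spin": 0,"fingers": -1},
    {"x": -0.007,"y": 0.005,"z": 0.18,"spin": 0,"fingers": -1},
    {"x": -0.007,"y": 0.005,"z": 0.21,"spin": 0,"fingers": -1},
    {"x": -0.007,"y": 0.005,"z": 0.23,"spin": 0,"fingers": -1}
  ]
}}

```text
time: 23.05
position: [0.5115, -0.019, 0.1078]
eef_rot: [[0.157, 0.988, 0.006], [0.988, -0.157, 0.012], [0.013, 0.004, -1.0]]
ft_force: [0.1, -0.0, -1.3]
finger_gap: 0.0384
```

Emit:
{"fn": "send_rows", "kwargs": {
  "series": [
    {"x": -0.001,"y": -0.003,"z": 0.015,"spin": 0,"fingers": -1},
    {"x": -0.001,"y": -0.003,"z": 0.03,"spin": 0,"fingers": -1},
    {"x": -0.001,"y": -0.003,"z": 0.045,"spin": 0,"fingers": -1},
    {"x": -0.001,"y": -0.003,"z": 0.05,"spin": 0,"fingers": -1}
  ]
}}

```text
time: 23.55
position: [0.511, -0.0189, 0.0982]
eef_rot: [[0.157, 0.988, 0.006], [0.988, -0.157, 0.012], [0.013, 0.004, -1.0]]
ft_force: [-2.5, 0.8, 5.9]
finger_gap: 0.0385
```

Emit:
{"fn": "send_rows", "kwargs": {
  "series": [
    {"x": 0,"y": 0,"z": 0.006,"spin": 0,"fingers": -1},
    {"x": 0,"y": 0,"z": 0.006,"spin": 0,"fingers": -1}
  ]
}}

```text
time: 23.8
position: [0.5111, -0.0189, 0.0981]
eef_rot: [[0.157, 0.988, 0.007], [0.988, -0.157, 0.012], [0.013, 0.005, -1.0]]
ft_force: [-3.9, 1.7, 7.6]
finger_gap: 0.0385
```

Firmly seated. Releasing and lifting away.

Emit:
{"fn": "send_rows", "kwargs": {
  "series": [
    {"x": 0,"y": 0,"z": 0,"spin": 0,"fingers": -0.2},
    {"x": 0,"y": 0,"z": 0,"spin": 0,"fingers": 0.3},
    {"x": 0,"y": 0,"z": 0,"spin": 0,"fingers": 1},
    {"x": 0,"y": 0,"z": 0,"spin": 0,"fingers": 1},
    {"x": 0,"y": 0,"z": 0,"spin": 0,"fingers": 1},
    {"x": 0,"y": 0,"z": -0.1,"spin": 0,"fingers": 1},
    {"x": 0,"y": 0,"z": -0.3,"spin": 0,"fingers": 1},
    {"x": 0,"y": 0,"z": -0.55,"spin": 0,"fingers": 1},
    {"x": 0,"y": 0,"z": -0.75,"spin": 0,"fingers": 1},
    {"x": 0,"y": 0,"z": -0.75,"spin": 0,"fingers": 1},
    {"x": 0,"y": 0,"z": -0.75,"spin": 0,"fingers": 1}
  ]
}}

```text
time: 25.18
position: [0.51, -0.0207, 0.2474]
eef_rot: [[0.157, 0.988, 0.007], [0.988, -0.157, 0.012], [0.013, 0.005, -1.0]]
ft_force: [-0.4, 0.3, -1.0]
finger_gap: 0.0855
```

```bash
python3 - <<'E'
from h import *
o,im=shot('wrist','w14.png')
rel([],o)
cv2.imwrite('pics/w14c.png',cv2.resize(im[90:255,240:395,::-1],None,fx=3.6,fy=3.6,interpolation=2))
o,im=shot('scene','s14.png')
cv2.imwrite('pics/s14c.png',cv2.resize(im[140:280,300:450,::-1],None,fx=4,fy=4,interpolation=2))
E
```

```text
now [ 0.51   -0.0207  0.2474] yaw 80.99 tilt [0.0065 0.012 ] gap 0.0855 F [-0.4  0.3 -1. ] t 25.18
```

View pics/w14c.png

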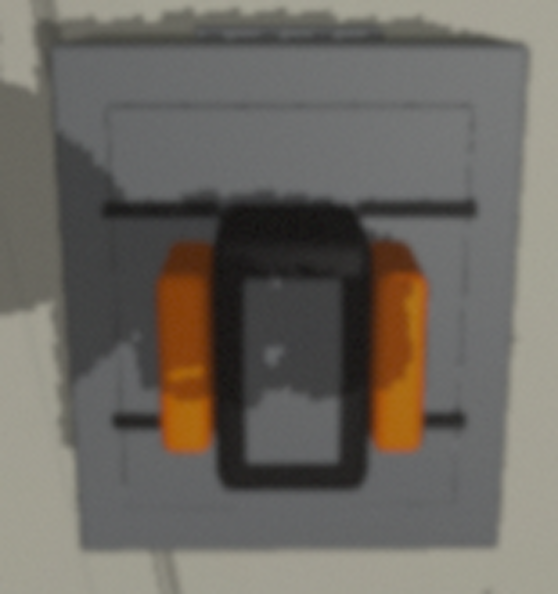

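View pics/s14c.png

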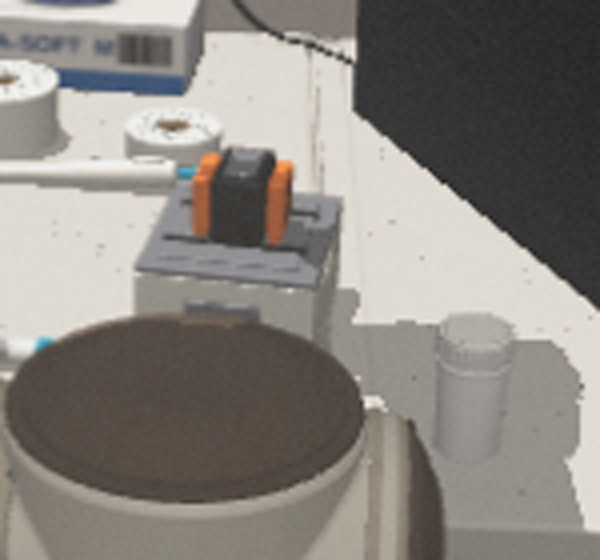

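```bash
python3 - <<'E'
from h import *
o=bot.get_obs();rel([],o)
f=lambda x,y:(240+(x+.5)/3.6-.5,90+(y+.5)/3.6-.5)
P=np.array([ray('wrist',f(*p),.072,o) for p in((52,46),(528,46),(497,548),(82,548))]);print(P.mean(0).round(4))
for a,b in((0,1),(1,2),(3,2),(0,3)):
    v=P[b]-P[a];print(np.linalg.norm(v[:2]).round(4),np.degrees(np.arctan2(v[1],v[0])).round(2))
B=np.array([ray('wrist',f(*p),.117,o) for p in((162,452),(424,452))]);print(B.mean(0).round(4),np.linalg.norm(B[1]-B[0]).round(4))
H=np.array([ray('wrist',f(*p),.120,o) for p in((219,480),(366,480))]);print(H.mean(0).round(4),np.linalg.norm(H[1]-H[0]).round(4))
E
```

```text
now [ 0.5097 -0.0207  0.2467] yaw 80.99 tilt [0.005  0.0121] gap 0.0854 F [-0.1 -0.6 -0.3] t 25.27
[ 0.5081 -0.0183  0.072 ]
0.1174 80.93
0.1377 -8.97
0.1181 80.59
0.137 -9.24
[ 0.5288 -0.0215  0.117 ] 0.0615
[ 0.5345 -0.0226  0.12  ] 0.0344
```

```bash
python3 - <<'E'
from station import bot
print(bot.hand_in())
E
```

```text
the job is handed in; nothing more can be done
None
```

The tube is packed, the lid is back on the case and I have handed the job in at about 25 s. I pinched the lid free, set it down released on the mat, laid the large white tube in the saddles, then refitted the lid and backed off.

**Last checks:**
- **Lid:** its centre measured (0.508, -0.018), against (0.509, -0.018) before I moved it. The turn was -9.0° and its apparent size was unchanged. The tool met the rim at about 0.098 m, where the lid should be home.
- **Catches:** the two buttons measured 61.5 mm across, against 62 mm at rest, so both look sprung out. I did not tug the lid to test the latch.
- **Tube:** before the lid went back on, it measured within about 3 mm of the case centre and in line with the saddles. It cannot be seen now.
- **Bystanders:** the pot stood undisturbed in the last scene picture. The upright tube was last seen standing before I refitted the lid, and the arm went nowhere near it after that.

**What went wrong or disagreed:**
- Two moves were refused because their rows left out fields.
- An early move ran the last joint to its limit. That left a tool tilt of about 0.015 rad for the rest of the run, with no visible effect.
- Camera estimates of the same thing differed by 2–5 mm.

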